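# Load the leaf jig, pin the drilled flat and hold the leaf shut

### The arm

A 6-joint arm with a two-finger parallel gripper is mounted at the origin on the work surface; the furniture and walls round the work are solid. World frame = base frame: x ahead of the robot, y to its left, z up, the work surface at z = 0. Lengths are in m, angles in rad, forces in N, time in s.
With the tool pointing down it reaches from about 0.4 to 0.925 m from the base axis. Payload 12.5 kg.
Tool frame: the origin (TCP) lies at the very end of the fingers, on their centre line; the grasp point (between the pads) lies 19 mm behind it; z points along the fingers, y is the line along which they close (so a half turn about z gives the same grasp; the last joint's range is limited). The gripper opens to 95 mm and grips with 3 to 60 N. Pads are 20 mm wide; open, the fingers measure 119 mm over their backs; the gripper's body (75 mm by 180 mm) begins 59 mm behind the grasp point.
Start: joints at [1.174, 0.491, 1.559, -0, 1.092, -0.106], TCP at [0.179, 0.599, 0.215] pointing down, gripper open.
Joint ranges: [-3.1, 3.1], [-0.84, 2.19], [0.05, 2.79], [-1.13, 4.28], [0.06, 2.93], [-2.69, 2.69]. Speed limits (rad/s): [2.22, 2.22, 2.79, 3.14, 3.14, 3.14].

### API

Orientations are given as a unit quaternion [w, x, y, z].
In Python, from cell import r gives the robot as it stands.
- The arm moves only by the tool carry_out, never from a script. Its argument "targets" is a list of rows, each an object with "hand": the finger opening in mm, from 0 to 95.1; "delta_pos": the shift along the tool's x, y, z as a fraction of full scale, a list of three; "turn": the turn about the tool's z as a fraction of full scale. In form: [{"hand": hand, "delta_pos": [tx, ty, tz], "turn": turn}, ...]. A call has exactly 5 rows; each row is the pose to reach, as a shift and turn from the pose commanded when the call began, along the tool's axes at that moment; what a row does not reach only later rows make up. Full scale, the value 1, is 0.5 m for a shift and pi/4 rad for a turn. A row lasts 1/8 s, in which the tool goes at most 62.5 mm and 10.7 degrees, less where a joint would pass 70% of its speed; a pose out of reach is approached as far as the arm can. A call with a number of a shift or a turn outside -1 to 1 is refused whole. A call with a gripper value outside its range is refused whole. The fingers move at their own pace and stop on an object; "squeeze" is the grip in N (left out, the last holds). Time passes only in rows, so rows that repeat a pose let the fingers close, or fill a call up. It gives the time, the measured TCP pose, the force, the opening and the grip force at its end, in the units of the state.
- r.get_state(): the state, without advancing time (a new reading comes with each control period).
- r.camera(name): name is "scene" or "top" or "wrist"; returns the picture (480x640x3 uint8, blue, green, red); there is no depth.
- r.camera_info(name): a dict with "K" (3x3 intrinsics, pixels), "D" ([k1, k2, p1, p2, k3] as OpenCV has them; the pictures are not rectified), "pose" (4x4, takes a point from camera to world coordinates). Camera axes: x right, y down, z forward; pixel columns grow to the right and rows downward; lengths in m; the calibration is good to about 2 mm. A picture is of the moment at which its call begins: read the wrist's pose just before it. camera_info takes no time and is no camera call; for the wrist camera it gives the pose at the moment of the call.
- r.finish_job(): hands the job in; it is judged then, once.
The state is a dict: "t": time; "q": joint angles; "joint_vel": joint speeds; "tau": joint torques, N m; "tool_pos": TCP position; "tool_rot": TCP orientation; "wrist_force": force on the tool from outside, world axes, zero at the start; "torque": the same for the moment, N m; "width": finger opening in m; "finger_force": force on a finger pad.
Only numpy, scipy, OpenCV 4.12 (cv2) and the standard library are available. Lean on these libraries where they do the work, as an engineer would, in place of code of your own. Each camera call takes 0.05 s, during which the arm holds its last target. There are 200 camera calls.

### The job

Set the drilled steel flat up in the leaf jig for its second hole: lay it flat across the jig's two rest blocks between the dowels (either way round) and let go of it, then swing the hinged leaf down over it by its bar handle, and push the slim pin down through the leaf's bush above the drilled hole, through the flat and into the rest block until its collar sits on the bush. Do not let go of the pin: the program finishes while the gripper still holds the pin's knob and presses it down, so that the leaf stays fully shut against its spring pad. Leave the thick pin, the tape measure and the red pliers where they are.

Things in the scene. Friction and masses are not known exactly. Their poses are not given: they have to be found in the camera images.
- jig: leaf jig, screwed down: dark steel base 130 x 160 x 16 mm; origin at its underside, midway between its two rest blocks; x points to the hinge side, y from rest block to rest block, z up. The steel rest blocks (52 mm in x, 34 in y, tops at z = 38 mm) stand at y = +40 and -40 mm, each with an upright hole 14.5 mm wide; the 46 mm between them is free down to z = 16 mm
- jig_nest (a point): centre of the flat's place, level with the rests' tops: the middle of the flat's underside belongs here, its length along jig y, either way round. Dowels 8 mm thick bound the place: four at x = +/-20, y = +/-40 mm, two at x = 0, y = +/-70.5 mm; tops at z = 50 mm, the last 5.5 mm tapered to 3 mm. Room for the flat: 32 x 133 mm
- jig_hinge (a point): middle of the hinge axis (parallel to the jig's y), at jig x = +64, z = 57 mm
- leaf (a joint): angle of the leaf, rad: 0 shut (level, 52 to 62 mm above the bench), 1.57 upright, 2.0 leaning back on its stop; it starts at 1.75 to 1.95. The hinge is stiff: near upright the leaf stays where left, lower it sinks slowly. A rubber spring pad under its middle meets the flat at 0.08 rad; let go there, it stays 0.03 to 0.08 open; 6 N down at a bush shuts it
- leaf_handle (a point): middle of the leaf's handle, a round steel bar 10 mm thick, 84 mm long, parallel to the hinge, 155 mm from the hinge axis and 35 mm beyond the edge of the aluminium leaf (108 x 120 x 10 mm); it can turn between the fingers as the leaf swings
- leaf_bush0 (a point): centre of the top rim of the steel bush at the jig's +y side of the leaf: 13.5 mm bore, 21.5 mm outside, rim 2.5 mm above the leaf (64.5 mm above the bench when shut), straight over the rest block's hole then, 64 mm from the hinge axis
- leaf_bush1 (a point): the same for the identical bush at the jig's -y side, 80 mm from the other
- flat: steel flat 130 x 30 x 10 mm (y, x, z), 0.29 kg, lying on a fixed notebook 17 mm thick, one 14 mm hole 40 mm from its middle; origin at the centre of its underside, y along its length towards the holed end. A vice 66 mm high stands nearer the robot, blue baskets 180 mm high 80 to 130 mm beyond it, a green tray 75 mm high between it and the jig
- flat_hole (a point): centre of the hole in the flat, at mid thickness
- pin: slim steel locating pin, upright in the wooden pin block: shank 12 mm thick and 45 mm long with a nose tapered over 10 mm, then a collar 26 mm wide and 5 mm high, then a dark knob 20 mm thick and 38 mm high; 88 mm in all, 0.09 kg. Origin at the tip of its nose, z along it towards the knob
- pin_collar (a point): centre of the underside of the slim pin's collar, 45 mm above its tip
- pin_knob (a point): on the axis of the slim pin's knob, 72 mm above its tip, 22 mm above the collar's top: the place to grip
- pin_block: fixed wooden block 56 x 116 x 75 mm (x, y, z), origin at the centre of its underside; two loose holes, 17.5 mm wide, at y = +29 and -29 mm, in which the two pins hang by their collars, in either order. The green tray (75 mm high) stands close behind it
- thick_pin: thick pin, too stout for the bushes, to be left alone: shank 16 mm, collar 36 mm, knob 30 mm wide, otherwise like the slim pin; origin at its tip
- tape_measure: white tape measure 97 x 78 x 38 mm lying on the bench, to be left alone; origin at the centre of its underside
- pliers_red: red pliers 59 x 144 x 12 mm lying on the bench, to be left alone; origin at the centre of their underside
Mind the look-alikes: they are no part of the job. Leave any yellow look-alike of the pin alone.

How it is judged:
By the outcome, as a careful person would: the job done as asked, in the order asked, and still so for the second after the job is handed in, while the arm keeps its last pose, push and grip.
It also fails if it takes over 72 s, if anything falls off the work surface, if the arm or the gripper's body presses on something with over 40 N, if the wrist force passes 120 N, or if a joint passes its speed limit or range.

## Working session

There is one attempt and no reset: what is moved stays moved. The work goes in short steps, Python scripts to look and compute and a tool call to move; the robot and the scene stay as the last step left them, time stands still between calls to the robot, and variables do not carry over. Pictures are saved under pics/ and viewed, at most 10 in all, crops included, and the job is handed in when it is done.

Besides the shell and the picture viewer there is one more tool, called after "Emit:" in YAML: its name, and indented under it one key for each argument. carry_out: Moves the arm, as the interface text tells. Its arguments: {"type":"object","properties":{"targets":{"type":"array"},"squeeze":{"type":"number"}},"required":["targets"]}

```bash
mkdir -p pics; ls
cat > h.py <<'E'
import numpy as np, cv2
from cell import r
from scipy.spatial.transform import Rotation as R
def ray(info,uv):
    K=np.array(info["K"]);D=np.array(info["D"]);T=np.array(info["pose"])
    p=cv2.undistortPoints(np.array(uv,float).reshape(-1,1,2),K,D).reshape(-1,2)
    d=np.c_[p,np.ones(len(p))]@T[:3,:3].T
    return T[:3,3],d
def onz(info,uv,z):
    o,d=ray(info,uv); s=(z-o[2])/d[:,2]
    return o+d*s[:,None]
def proj(info,X):
    K=np.array(info["K"]);D=np.array(info["D"],float);T=np.linalg.inv(np.array(info["pose"]))
    rv=cv2.Rodrigues(T[:3,:3])[0]
    return cv2.projectPoints(np.array(X,float).reshape(-1,1,3),rv,T[:3,3],K,D)[0].reshape(-1,2)
E
python3 - <<'E'
from h import *
np.set_printoptions(precision=4,suppress=True)
print(r.get_state())
for n in("scene","top","wrist"):
    i=r.camera_info(n); print(n,np.array(i["K"]).tolist(),i["D"]); print(np.array(i["pose"]))
    cv2.imwrite(f"pics/{n}0.png",r.camera(n))
E
```

```text
pics
{'t': 0.0, 'q': array([ 1.1744,  0.4915,  1.5595,  0.    ,  1.0917, -0.1056]), 'joint_vel': array([-0.0012,  0.0003,  0.0011,  0.0008, -0.0006, -0.0001]), 'tau': array([ -0.0017, -61.2645, -25.8185,   0.0692,   0.0482,  -0.0001]), 'tool_pos': array([0.1791, 0.5985, 0.2141]), 'tool_rot': array([-0.0001,  0.1449,  0.9895, -0.0005]), 'wrist_force': array([ 1.1646,  0.3033, -0.2093]), 'torque': array([0.0336, 0.0083, 0.0131]), 'finger_force': 0.0, 'width': 0.09497152871799179}
scene [[616.4647142972232, 0.0, 322.9200344923119], [0.0, 616.4647142972232, 242.5042993803405], [0.0, 0.0, 1.0]] [0.0381 0.     0.     0.     0.    ]
[[ 0.6715 -0.464   0.5777 -0.2915]
 [-0.7408 -0.4017  0.5384 -0.6762]
 [-0.0177 -0.7895 -0.6135  0.9018]
 [ 0.      0.      0.      1.    ]]
top [[618.7582327759393, 0.0, 319.2761216591061], [0.0, 618.7582327759393, 248.49843232717504], [0.0, 0.0, 1.0]] [-0.1174  0.      0.      0.      0.    ]
[[ 0.0245 -0.9867  0.1606  0.2372]
 [-0.9993 -0.0285 -0.0226  0.0531]
 [ 0.0269 -0.16   -0.9868  1.4417]
 [ 0.      0.      0.      1.    ]]
wrist [[359.1700855184519, 0.0, 315.9849188005658], [0.0, 359.1700855184519, 234.26716798415652], [0.0, 0.0, 1.0]] [-0.0732  0.      0.      0.      0.    ]
[[ 0.2869  0.9299  0.2303  0.1151]
 [ 0.958  -0.2783 -0.0695  0.618 ]
 [-0.0005  0.2406 -0.9706  0.3834]
 [ 0.      0.      0.      1.    ]]
```

View pics/top0.png

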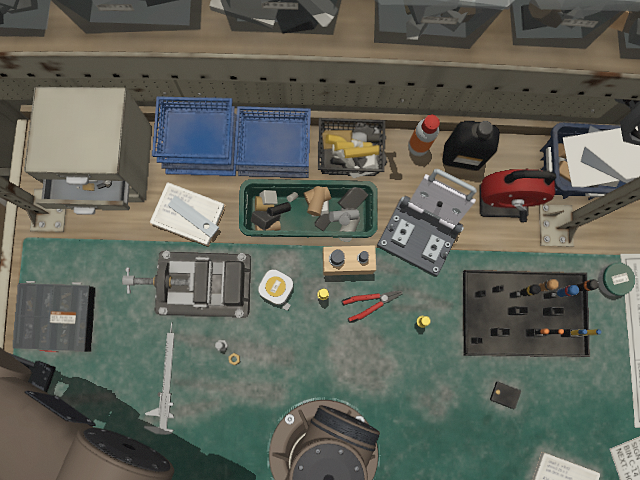

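View pics/scene0.png

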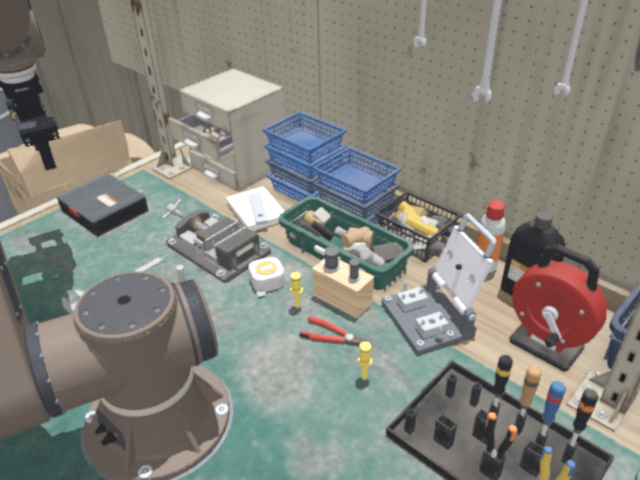

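The top view shows the flat at about (193,213) on the notebook, the pin block at (350,262) with knobs at (337,257) and (364,257), and the jig at about (420,235) with its leaf leaning back and its handle near (452,180). The scene view agrees. Next, enlarged crops to pick points from.

Run:
```python
from h import *
t=cv2.imread("pics/top0.png")
a=cv2.resize(t[160:280,380:480],None,fx=4,fy=4,interpolation=cv2.INTER_CUBIC)   # 400x480
b=cv2.resize(t[180:250,145:235],None,fx=4,fy=4,interpolation=cv2.INTER_CUBIC)   # 360x280
c=cv2.resize(t[235:285,315:385],None,fx=4,fy=4,interpolation=cv2.INTER_CUBIC)   # 280x200
o=np.zeros((480,770,3),np.uint8);o[:480,:400]=a;o[:280,405:765]=b;o[280:480,405:685]=c
cv2.imwrite("pics/crop1.png",o)
i=r.camera_info("top")
uv=[(193,213),(337,257),(364,257),(425,235),(277,287),(452,180)]
for p,z in zip(uv,[.027,.118,.118,.038,.04,.2]): print(p,onz(i,[p],z).round(3))
```

```text
(193, 213) [[0.543 0.318 0.027]]
(337, 257) [[ 0.435 -0.016  0.118]]
(364, 257) [[ 0.437 -0.075  0.118]]
(425, 235) [[ 0.505 -0.224  0.038]]
(277, 287) [[0.374 0.115 0.04 ]]
(452, 180) [[ 0.593 -0.25   0.2  ]]
```

View pics/crop1.png

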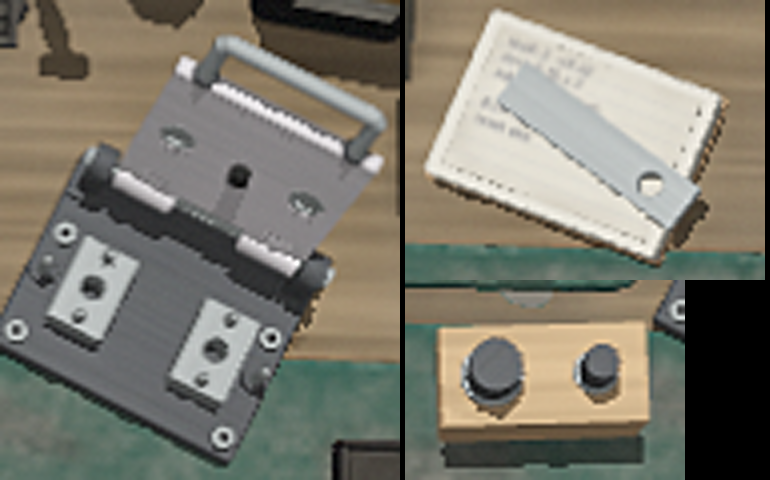

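The left rest hole is at crop (93,287) and the right one at (215,348). The flat's hole is at (651,185) in its crop. The slim pin is the right-hand knob, at about crop (601,366). Next I compute positions and check the sizes.

Run:
```python
from h import *
np.set_printoptions(precision=4,suppress=True)
i=r.camera_info("top")
A=lambda p:(380+p[0]/4,160+p[1]/4); B=lambda p:(145+(p[0]-405)/4,180+p[1]/4); C=lambda p:(315+(p[0]-405)/4,235+(p[1]-280)/4)
h=onz(i,[A((93,287)),A((215,348))],.038); print("rests",h,np.linalg.norm(h[0]-h[1]))
m=h.mean(0); y=(h[0]-h[1]);y/=np.linalg.norm(y); x=np.array([y[1],-y[0],0]); print("jig",m,"yaw y",np.degrees(np.arctan2(y[1],y[0])))
np.save("jig.npy",np.array([m,x,y]))
f=onz(i,[B((651,185)),B((518,66)),B((501,103)),B((698,190)),B((665,231))],.027); print("flat hole",f[0]); e1=f[1:3].mean(0);e2=f[3:].mean(0)
print("mid",(e1+e2)/2,"len",np.linalg.norm(e1-e2),"hole from mid",np.linalg.norm(f[0]-(e1+e2)/2),"yaw",np.degrees(np.arctan2(*(e2-e1)[1::-1])))
print("knob",onz(i,[C((603,360)),C((495,360))],.118))
# leaf angle candidates from handle ends
hd=[A((222,50)),A((375,120))]
for th in (1.75,1.8,1.85,1.9,1.95):
    X=m-[0,0,.038]+x*(.064-.155*np.cos(th))+np.array([0,0,.057+.155*np.sin(th)]); 
    P=proj(i,[X,X+.042*y,X-.042*y]); Ps=proj(r.camera_info("scene"),[X]); print(th,X,((P-[380,160])*4).round().tolist(),Ps)
T=np.array(r.camera_info("wrist")["pose"]);
```

```text
rests [[ 0.5108 -0.1732  0.038 ]
 [ 0.4769 -0.2447  0.038 ]] 0.07910163341694632
jig [ 0.4939 -0.2089  0.038 ] yaw y 64.67165402506237
flat hole [0.5124 0.2845 0.027 ]
mid [0.534  0.3186 0.027 ] len 0.12783384342721316 hole from mid 0.04036308799141579 yaw -124.45382927980576
knob [[ 0.4413 -0.0757  0.118 ]
 [ 0.4396 -0.0171  0.118 ]]
1.75 [ 0.5767 -0.2481  0.2095] [[289.0, 105.0], [216.0, 69.0], [361.0, 141.0]] [[471.4777 227.3921]]
1.8 [ 0.5835 -0.2514  0.2079] [[294.0, 93.0], [222.0, 58.0], [366.0, 130.0]] [[474.8349 227.0921]]
1.85 [ 0.5903 -0.2546  0.206 ] [[299.0, 82.0], [227.0, 46.0], [371.0, 118.0]] [[478.1073 226.9663]]
1.9 [ 0.597  -0.2577  0.2037] [[304.0, 71.0], [232.0, 35.0], [375.0, 107.0]] [[481.2856 227.0137]]
1.95 [ 0.6036 -0.2609  0.201 ] [[308.0, 61.0], [236.0, 25.0], [380.0, 96.0]] [[484.3613 227.2324]]
```

View pics/wrist0.png

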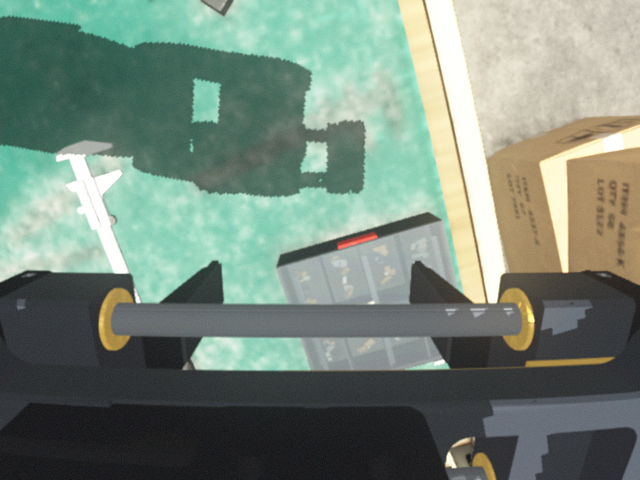

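The wrist view shows the two fingers at u≈190 and 440. The gripper's long body axis runs along the closing direction. Next I check clearances around the flat and the handle, and plan the approach to the flat.

```bash
cat >> h.py <<'E'
def tri(uvt,uvs):
    o,d=zip(*[(a[0],a[1][0]/np.linalg.norm(a[1][0])) for a in (ray(r.camera_info("top"),[uvt]),ray(r.camera_info("scene"),[uvs]))])
    s=np.linalg.lstsq(np.c_[d[0],-d[1]],o[1]-o[0],rcond=None)[0]; a=o[0]+s[0]*d[0];b=o[1]+s[1]*d[1]
    return (a+b)/2,np.linalg.norm(a-b)
def yaw(): 
    m=R.from_quat(r.get_state()["tool_rot"],scalar_first=True).as_matrix(); return np.arctan2(m[1,1],m[0,1])
def plan(wps,start=None):
    """wps: (x,y,z,phi_deg); prints shift fractions + turn for each leg as its own call"""
    p=np.array(r.get_state()["tool_pos"]) if start is None else np.array(start[:3]); f=yaw() if start is None else np.radians(start[3])
    for w in wps:
        q=np.array(w[:3]); g=np.radians(w[3]); d=q-p
        ex=np.array([-np.sin(f),np.cos(f)]); ey=np.array([np.cos(f),np.sin(f)])
        t=-(g-f+np.pi)%(2*np.pi); t=t-np.pi if True else t
        t=-(((g-f)+np.pi)%(2*np.pi)-np.pi)
        print([round(float(v),4) for v in (d[:2]@ex/.5,d[:2]@ey/.5,-d[2]/.5)],"turn",round(float(t/(np.pi/4)),4)); p,f=q,g
E
python3 - <<'E'
from h import *
np.set_printoptions(precision=3,suppress=True)
i=r.camera_info("top")
print("baskets rim",onz(i,[(155,153),(232,157),(235,163),(308,168)],.18), "foot",onz(i,[(160,172),(238,176)],0.0))
print("jug",tri((487,130),(545,217)),"bottle",tri((431,122),(496,205)),"reel",tri((517,172),(572,250)))
m,x,y=np.load("jig.npy")
print("pad s: ",[proj(i,[m-[0,0,.038]+x*(.064-s*np.cos(1.84)-.005)+np.array([0,0,.057+s*np.sin(1.84)])])[0].round(1) for s in (.05,.06,.07,.08)],"seen",(380+60,160+44.5))
print(np.degrees(yaw()))
plan([(.33,.47,.25,32),(.534,.3186,.18,-10),(.534,.3186,.14,-34.5)])
E
```

```text
baskets rim [[0.638 0.379 0.18 ]
 [0.634 0.214 0.18 ]
 [0.621 0.207 0.18 ]
 [0.614 0.052 0.18 ]] foot [[0.648 0.409 0.   ]
 [0.643 0.22  0.   ]]
jug (array([ 0.708, -0.33 ,  0.2  ]), np.float64(0.0023907124252751156)) bottle (array([ 0.735, -0.216,  0.163]), np.float64(0.0022493632897913085)) reel (array([ 0.626, -0.405,  0.202]), np.float64(0.03180380173068586))
pad s:  [array([437.6, 205.8]), array([439.1, 203.8]), array([440.5, 201.7]), array([442. , 199.6])] seen (440, 204.5)
73.33683726778207
[-0.3629, -0.1599, -0.0716] turn 0.9186
[-0.473, 0.1855, 0.14] turn 0.9333
[0.0, 0.0, 0.08] turn 0.5444
```

Emit:
carry_out:
  targets:
    - {"hand":60,"delta_pos":[-0.07,-0.03,-0.07],"turn":0.18}
    - {"hand":60,"delta_pos":[-0.15,-0.06,-0.07],"turn":0.37}
    - {"hand":60,"delta_pos":[-0.22,-0.1,-0.07],"turn":0.55}
    - {"hand":60,"delta_pos":[-0.29,-0.13,-0.07],"turn":0.74}
    - {"hand":60,"delta_pos":[-0.363,-0.16,-0.07],"turn":0.919}

```text
t: 0.78
tool_pos: [0.3309, 0.4692, 0.2496]
tool_rot: [-0.0, 0.487, 0.873, -0.0]
wrist_force: [1.1, 0.7, 1.2]
width: 0.0603
finger_force: 0.0
```

Emit:
carry_out:
  targets:
    - {"hand":50,"delta_pos":[-0.09,0.04,0.03],"turn":0.18}
    - {"hand":50,"delta_pos":[-0.19,0.08,0.05],"turn":0.37}
    - {"hand":50,"delta_pos":[-0.28,0.11,0.08],"turn":0.56}
    - {"hand":50,"delta_pos":[-0.38,0.15,0.11],"turn":0.75}
    - {"hand":50,"delta_pos":[-0.473,0.186,0.14],"turn":0.933}

```text
t: 1.4
tool_pos: [0.5356, 0.3175, 0.179]
tool_rot: [-0.0, 0.768, 0.641, -0.0]
wrist_force: [0.3, 1.1, 0.2]
width: 0.0501
finger_force: 0.0
```

Emit:
carry_out:
  targets:
    - {"hand":50,"delta_pos":[0,0,0.02],"turn":0.18}
    - {"hand":50,"delta_pos":[0,0,0.04],"turn":0.37}
    - {"hand":50,"delta_pos":[0,0,0.06],"turn":0.544}
    - {"hand":50,"delta_pos":[0,0,0.06],"turn":0.544}
    - {"hand":50,"delta_pos":[0,0,0.06],"turn":0.544}

```text
t: 2.02
tool_pos: [0.5344, 0.3189, 0.1499]
tool_rot: [-0.0, 0.884, 0.467, 0.0]
wrist_force: [-0.7, -0.6, 0.2]
width: 0.05
finger_force: 0.0
```

Run:
```python
from h import *
s=r.get_state(); print(s["t"],s["tool_pos"],np.degrees(yaw()),s["width"])
i=r.camera_info("wrist"); im=r.camera("wrist"); cv2.imwrite("pics/w1.png",im)
hole=[.5124,.2845,.027]; print(proj(i,[hole,[.534,.3186,.027]]))
```

```text
2.025 [0.53438029 0.31885883 0.14992429] -34.30884155732772 0.05004313173797634
[[317.02337602 274.76064368]
 [315.40082513 229.17379836]]
```

View pics/w1.png

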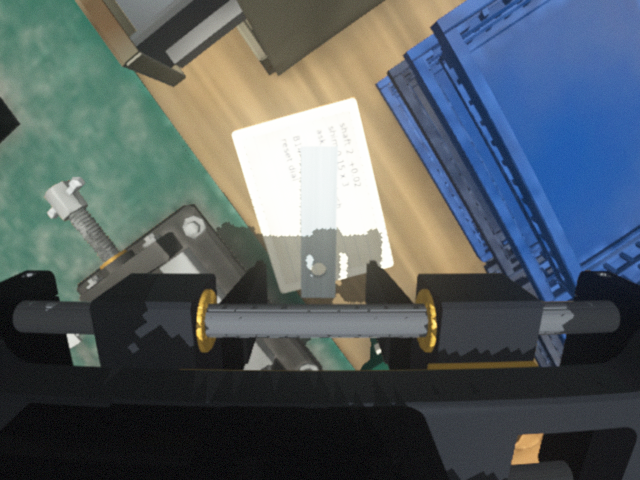

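The wrist view shows the flat upright in the picture. Its far end is at (319.5,147), its near end at (318.5,297) and its hole at (319,270).

Run:
```python
from h import *
i=r.camera_info("wrist")
p=onz(i,[(319.5,147),(318.5,297),(319,270)],.027); print(p.round(4)); m=(p[0]+p[1])/2
d=p[1]-p[0]; print("mid",m,"len",np.linalg.norm(d),"yaw",np.degrees(np.arctan2(d[1],d[0])),"hole",np.linalg.norm(p[2]-m))
u=d/np.linalg.norm(d); hm=p[2]-.04*u; print("mid from hole",hm)
g=(m+hm)/2+.012*u; a=np.degrees(np.arctan2(u[1],u[0]))+90; print(g,a)
plan([(g[0],g[1],.05,a),(g[0],g[1],.0225,a)])
```

```text
[[0.5746 0.3721 0.027 ]
 [0.5018 0.2667 0.027 ]
 [0.5163 0.2871 0.027 ]]
mid [0.53818801 0.31937648 0.027     ] len 0.12806916835446328 yaw -124.60516517018145 hole 0.038970702711437495
mid from hole [0.5389956  0.32007092 0.027     ]
[0.53177679 0.30984668 0.027     ] -34.60516517018145
[-0.0178, 0.0058, 0.2001] turn 0.006
[0.0, 0.0, 0.055] turn -0.0
```

Emit:
carry_out:
  targets:
    - {"hand":50,"delta_pos":[-0.01,0.003,0.05],"turn":0.006}
    - {"hand":50,"delta_pos":[-0.02,0.003,0.11],"turn":0.006}
    - {"hand":50,"delta_pos":[-0.02,0.003,0.17],"turn":0.006}
    - {"hand":50,"delta_pos":[-0.02,0.003,0.22],"turn":0.006}
    - {"hand":50,"delta_pos":[-0.02,0.003,0.255],"turn":0.006}

```text
t: 2.7
tool_pos: [0.5298, 0.3097, 0.0215]
tool_rot: [-0.0, 0.886, 0.464, -0.0]
wrist_force: [0.3, -0.7, 0.3]
width: 0.0498
finger_force: 0.0
```

Emit:
carry_out:
  targets:
    - {"hand":20,"delta_pos":[0,0,0],"turn":0}
    - {"hand":20,"delta_pos":[0,0,0],"turn":0}
    - {"hand":20,"delta_pos":[0,0,0],"turn":0}
    - {"hand":20,"delta_pos":[0,0,0],"turn":0}
    - {"hand":20,"delta_pos":[0,0,0],"turn":0}
  squeeze: 35

```text
t: 3.32
tool_pos: [0.5304, 0.3099, 0.0232]
tool_rot: [0.0, 0.886, 0.464, 0.001]
wrist_force: [-0.2, -0.3, 6.4]
width: 0.0291
finger_force: 35.0
```

Run:
```python
from h import *
plan([(.53,.31,.2,-34.6),(.492,.135,.21,-31),(.453,-.04,.21,-28),(.4135,-.2151,.19,-25.3)],start=(.53,.31,.0225,-34.6))
```

```text
[0.0, 0.0, -0.355] turn -0.0
[-0.3313, 0.1362, -0.02] turn -0.08
[-0.3402, 0.1134, -0.0] turn -0.0667
[-0.3463, 0.0947, 0.04] turn -0.06
```

Emit:
carry_out:
  targets:
    - {"hand":20,"delta_pos":[0,0,-0.02],"turn":0}
    - {"hand":20,"delta_pos":[0,0,-0.08],"turn":0}
    - {"hand":20,"delta_pos":[0,0,-0.17],"turn":0}
    - {"hand":20,"delta_pos":[0,0,-0.26],"turn":0}
    - {"hand":20,"delta_pos":[0,0,-0.35],"turn":0}
  squeeze: 45

```text
t: 3.95
tool_pos: [0.5294, 0.3095, 0.199]
tool_rot: [-0.0, 0.886, 0.464, -0.0]
wrist_force: [0.6, -0.2, -2.5]
width: 0.0288
finger_force: 45.0
```

Lifted: the wrist carries the flat's weight (−2.5 N). Now I carry it to the jig.

Emit:
carry_out:
  targets:
    - {"hand":20,"delta_pos":[-0.04,0.016,0],"turn":-0.01}
    - {"hand":20,"delta_pos":[-0.11,0.045,-0.02],"turn":-0.03}
    - {"hand":20,"delta_pos":[-0.18,0.075,-0.02],"turn":-0.05}
    - {"hand":20,"delta_pos":[-0.25,0.105,-0.02],"turn":-0.07}
    - {"hand":20,"delta_pos":[-0.331,0.136,-0.02],"turn":-0.08}

```text
t: 4.58
tool_pos: [0.49, 0.1332, 0.2062]
tool_rot: [-0.0, 0.871, 0.492, -0.001]
wrist_force: [0.3, -0.1, -1.2]
width: 0.0293
finger_force: 45.0
```

Emit:
carry_out:
  targets:
    - {"hand":20,"delta_pos":[-0.07,0.023,0],"turn":-0.01}
    - {"hand":20,"delta_pos":[-0.14,0.046,0],"turn":-0.03}
    - {"hand":20,"delta_pos":[-0.21,0.07,0],"turn":-0.04}
    - {"hand":20,"delta_pos":[-0.28,0.093,0],"turn":-0.05}
    - {"hand":20,"delta_pos":[-0.34,0.113,0],"turn":-0.067}

```text
t: 5.2
tool_pos: [0.4501, -0.0411, 0.2063]
tool_rot: [-0.001, 0.858, 0.514, -0.001]
wrist_force: [-0.2, -0.5, -2.5]
width: 0.0289
finger_force: 45.0
```

Emit:
carry_out:
  targets:
    - {"hand":20,"delta_pos":[-0.08,0.022,0],"turn":-0.01}
    - {"hand":20,"delta_pos":[-0.16,0.044,0],"turn":-0.03}
    - {"hand":20,"delta_pos":[-0.24,0.066,0.01],"turn":-0.04}
    - {"hand":20,"delta_pos":[-0.31,0.085,0.02],"turn":-0.05}
    - {"hand":20,"delta_pos":[-0.346,0.095,0.03],"turn":-0.06}

```text
t: 5.82
tool_pos: [0.4104, -0.216, 0.1911]
tool_rot: [-0.001, 0.846, 0.534, -0.0]
wrist_force: [-0.3, -0.3, -2.7]
width: 0.029
finger_force: 45.0
```

Emit:
carry_out:
  targets:
    - {"hand":20,"delta_pos":[0,0,0.02],"turn":0}
    - {"hand":20,"delta_pos":[0,0,0.04],"turn":0}
    - {"hand":20,"delta_pos":[0,0,0.06],"turn":0}
    - {"hand":20,"delta_pos":[0,0,0.08],"turn":0}
    - {"hand":20,"delta_pos":[0,0,0.08],"turn":0}

```text
t: 6.45
tool_pos: [0.4119, -0.2142, 0.1513]
tool_rot: [-0.001, 0.845, 0.534, -0.0]
wrist_force: [-0.9, 0.6, -2.2]
width: 0.0295
finger_force: 45.0
```

Run:
```python
from h import *
s=r.get_state(); print(s["t"],s["tool_pos"],np.degrees(yaw()),s["width"])
i=r.camera_info("wrist"); im=r.camera("wrist"); cv2.imwrite("pics/w2.png",im)
m,x,y=np.load("jig.npy"); print(proj(i,[m+.04*y,m-.04*y]))
```

```text
6.45 [ 0.41190539 -0.21424602  0.15133002] -25.404485142317586 0.029490922745706197
[[409.51316608 129.51417267]
 [404.1282228  231.35472814]]
```

View pics/w2.png

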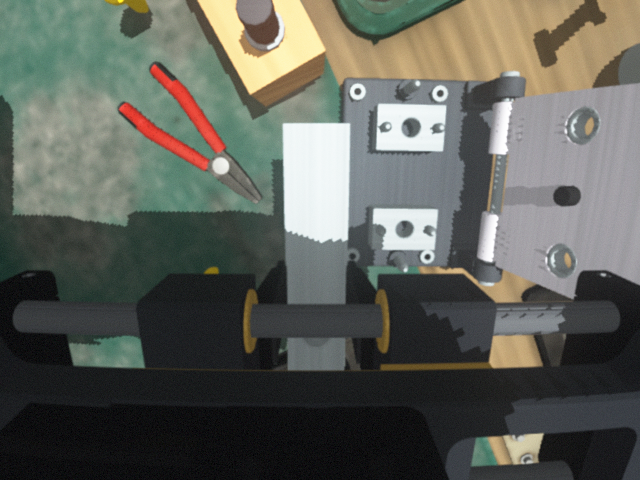

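The wrist view shows the rest holes at (411,127) and (405,228), and the held flat's far edge at v≈124, from u=284 to 350. The slim pin's block is at top left.

Run:
```python
from h import *
np.set_printoptions(precision=4,suppress=True)
i=r.camera_info("wrist"); s=r.get_state(); p=s["tool_pos"]; f=yaw(); tx=np.array([-np.sin(f),np.cos(f),0]); ty=np.array([np.cos(f),np.sin(f),0])
h=onz(i,[(411,127),(405,228)],.038); m=h.mean(0); y=h[0]-h[1]; print("rest dist",np.linalg.norm(y)); y/=np.linalg.norm(y); x=np.array([y[1],-y[0],0])
print("jig",m,"yaw",np.degrees(np.arctan2(y[1],y[0])),"tool x yaw",np.degrees(f)+90)
e=onz(i,[(284,124),(350,124),(287,240),(348,240)],p[2]+.0045); rel=e-p
print("flat pts tool xy",np.c_[rel@tx,rel@ty])
off=((e[0]+e[1])/2-p)@tx-.065; print("mid offset along tool x",off)
np.save("jig2.npy",np.array([m,x,y])); 
a=np.degrees(np.arctan2(y[1],y[0]))-90
t=m-off*y; print("target TCP",t,a)
q=lambda dx,z:(*(t+dx*x)[:2],z,a)
plan([q(-.04,.065),q(-.0015,.062),q(-.0005,.054)])
```

```text
rest dist 0.07923767232224875
jig [ 0.496  -0.2075  0.038 ] yaw 64.30389832449973 tool x yaw 64.58622068870773
flat pts tool xy [[ 0.0767 -0.0139]
 [ 0.0767  0.0153]
 [ 0.0237 -0.0135]
 [ 0.0237  0.0154]]
mid offset along tool x 0.01171812132550136
target TCP [ 0.4909 -0.2181  0.038 ] -25.696101675500273
[0.0614, 0.0654, 0.1736] turn 0.0063
[-0.0, 0.077, 0.006] turn -0.0
[0.0, 0.002, 0.016] turn -0.0
```

Emit:
carry_out:
  targets:
    - {"hand":20,"delta_pos":[0.03,0.02,0.01],"turn":0.003}
    - {"hand":20,"delta_pos":[0.06,0.04,0.05],"turn":0.003}
    - {"hand":20,"delta_pos":[0.061,0.064,0.1],"turn":0.003}
    - {"hand":20,"delta_pos":[0.061,0.064,0.15],"turn":0.003}
    - {"hand":20,"delta_pos":[0.061,0.064,0.17],"turn":0.003}

```text
t: 7.12
tool_pos: [0.454, -0.2007, 0.0663]
tool_rot: [-0.001, 0.846, 0.533, -0.0]
wrist_force: [-0.1, -0.9, -3.0]
width: 0.0288
finger_force: 45.0
```

Emit:
carry_out:
  targets:
    - {"hand":20,"delta_pos":[0,0.02,0],"turn":0}
    - {"hand":20,"delta_pos":[0,0.035,0],"turn":0}
    - {"hand":20,"delta_pos":[0,0.05,0],"turn":0}
    - {"hand":20,"delta_pos":[0,0.065,0],"turn":0}
    - {"hand":20,"delta_pos":[0,0.077,0],"turn":0}

```text
t: 7.75
tool_pos: [0.4893, -0.2178, 0.0673]
tool_rot: [0.0, 0.846, 0.533, 0.0]
wrist_force: [-0.5, -0.0, -3.6]
width: 0.0292
finger_force: 45.0
```

Run:
```python
from h import *
np.set_printoptions(precision=4,suppress=True)
s=r.get_state(); print(s["t"],s["tool_pos"],np.degrees(yaw()),s["wrist_force"],s["torque"])
i=r.camera_info("wrist"); w=r.camera("wrist"); t=r.camera("top"); sc=r.camera("scene")
o=np.zeros((600,800,3),np.uint8); o[:360,:480]=cv2.resize(w,(480,360)); o[360:600,:320]=cv2.resize(t[160:280,370:530],None,fx=2,fy=2)
o[360:600,330:650]=cv2.resize(sc[210:370,360:520],(320,240)); cv2.imwrite("pics/c2.png",o)
m,x,y=np.load("jig2.npy"); d=s["tool_pos"]-m; print("tcp jig xy",d@x,d@y)
```

```text
7.75 [ 0.4893 -0.2178  0.0673] -25.57197679775308 [-0.5167 -0.0414 -3.6113] [-0.1747  0.1269 -0.0059]
tcp jig xy -0.0015141628990126457 -0.012119059199753923
```

View pics/c2.png

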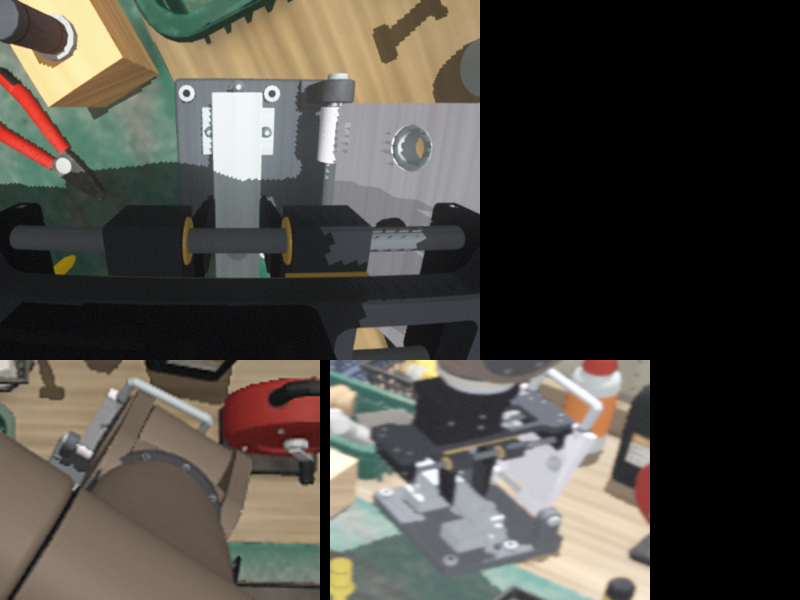

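The wrist panel shows the flat centred between the side dowels (u≈208 and 268 against the flat's 211..263). The end dowel is at panel (238,87), just beyond the flat's end at v≈93. The leaf has been pushed gently back. Next I check the lengthwise gap.

Run:
```python
from h import *
np.set_printoptions(precision=4,suppress=True)
i=r.camera_info("wrist"); s=r.get_state(); p=s["tool_pos"]
im=r.camera("wrist"); cv2.imwrite("pics/w3.png",im)
g=im[95:145].mean(2).astype(int); print("col317",[int(v) for v in g[:,314:321].mean(1)])
m,x,y=np.load("jig2.npy")
for v in (114,116,118): d=onz(i,[(317.5,v)],.050)[0]-m; print("dowel v",v,"jig xy",d@x,d@y)
for v in (122,124,126): d=onz(i,[(317.5,v)],p[2]+.0045)[0]-m; print("end v",v,d@x,d@y)
d=onz(i,[(277,174.5),(357.5,174.5)],.05)-m; print("side dowels",d@x,d@y)
```

```text
col317 [162, 161, 162, 159, 159, 158, 158, 158, 155, 134, 107, 114, 133, 138, 138, 140, 147, 167, 192, 208, 215, 217, 209, 194, 156, 130, 119, 141, 216, 246, 247, 247, 247, 246, 247, 246, 246, 246, 246, 246, 246, 246, 246, 246, 246, 246, 246, 246, 246, 246]
dowel v 114 jig xy -0.0011430165606998307 0.0706854696441482
dowel v 116 jig xy -0.0011402566252621594 0.06972249194212903
dowel v 118 jig xy -0.0011374881281405616 0.06875783449233275
end v 122 -0.0012384644889521601 0.06544589438661381
end v 124 -0.0012359931109576648 0.06458822222032654
end v 126 -0.0012335139632932476 0.06372899496363083
side dowels [-0.0219  0.0195] [0.0407 0.0408]
```

```bash
python3 -c "
import cv2
im=cv2.imread('pics/w3.png'); cv2.imwrite('pics/w3c.png',cv2.resize(im[90:200,250:390],None,fx=5,fy=5,interpolation=cv2.INTER_CUBIC))"
```

```text
(no output)
```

View pics/w3c.png

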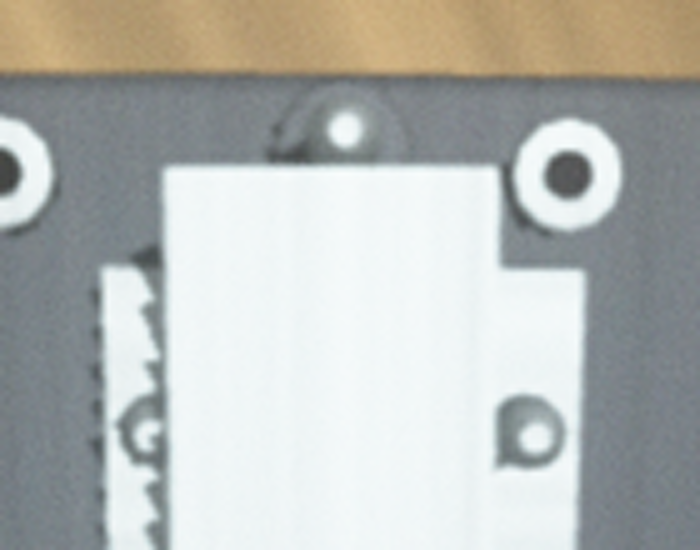

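The crop shows the end dowel's tip at crop (345,130), the side dowels' tips at (150,433) and (535,435), and the flat from u=163 to 500 with its end at v=165. So the flat needs about +1 mm in x and −0.7 mm in y. Correct, lower and check the force.

Emit:
carry_out:
  targets:
    - {"hand":20,"delta_pos":[-0.0013,0.002,0.005],"turn":0}
    - {"hand":20,"delta_pos":[-0.0013,0.002,0.01],"turn":0}
    - {"hand":20,"delta_pos":[-0.0013,0.002,0.015],"turn":0}
    - {"hand":20,"delta_pos":[-0.0013,0.002,0.02],"turn":0}
    - {"hand":20,"delta_pos":[-0.0013,0.002,0.025],"turn":0}

```text
t: 8.57
tool_pos: [0.4894, -0.2185, 0.0544]
tool_rot: [-0.0, 0.846, 0.533, 0.0]
wrist_force: [-0.8, -0.3, -2.1]
width: 0.0291
finger_force: 45.0
```

Emit:
carry_out:
  targets:
    - {"hand":20,"delta_pos":[0,0,0.002],"turn":0}
    - {"hand":20,"delta_pos":[0,0,0.004],"turn":0}
    - {"hand":20,"delta_pos":[0,0,0.006],"turn":0}
    - {"hand":20,"delta_pos":[0,0,0.006],"turn":0}
    - {"hand":20,"delta_pos":[0,0,0.006],"turn":0}

```text
t: 9.2
tool_pos: [0.4895, -0.2186, 0.0516]
tool_rot: [0.0, 0.846, 0.533, 0.0]
wrist_force: [0.5, 0.4, -2.2]
width: 0.0293
finger_force: 45.0
```

Emit:
carry_out:
  targets:
    - {"hand":40,"delta_pos":[0,0,0],"turn":0}
    - {"hand":40,"delta_pos":[0,0,0],"turn":0}
    - {"hand":40,"delta_pos":[0,0,0],"turn":0}
    - {"hand":40,"delta_pos":[0,0,0],"turn":0}
    - {"hand":40,"delta_pos":[0,0,-0.04],"turn":0}

```text
t: 9.82
tool_pos: [0.489, -0.2183, 0.0709]
tool_rot: [-0.001, 0.846, 0.533, -0.0]
wrist_force: [0.2, -0.4, -0.1]
width: 0.04
finger_force: 0.0
```

Run:
```python
from h import *
np.set_printoptions(precision=4,suppress=True)
s=r.get_state(); p=s["tool_pos"]; print(s["t"],p,np.degrees(yaw()),s["width"],s["wrist_force"])
im=r.camera("wrist"); i=r.camera_info("wrist"); cv2.imwrite("pics/w4.png",im); cv2.imwrite('pics/w4c.png',cv2.resize(im[90:250,250:450],None,fx=3.5,fy=3.5,interpolation=cv2.INTER_CUBIC))
m,x,y=np.load("jig2.npy"); print(proj(i,[m+[0,0,.01]+.065*y+k*.015*x for k in(-1,1)]+[m+[0,0,.01]-.065*y]))
plan([(*(m-.045*x+.0*y)[:2],.13,-25.5)])
```

```text
9.825 [ 0.489  -0.2183  0.0709] -25.572438909637327 0.04001332327910583 [ 0.1654 -0.4014 -0.0702]
[[287.7925 125.3011]
 [345.0689 125.4375]
 [315.9264 347.5195]]
[0.0258, -0.0892, -0.1126] turn -0.0015
```

View pics/w4c.png

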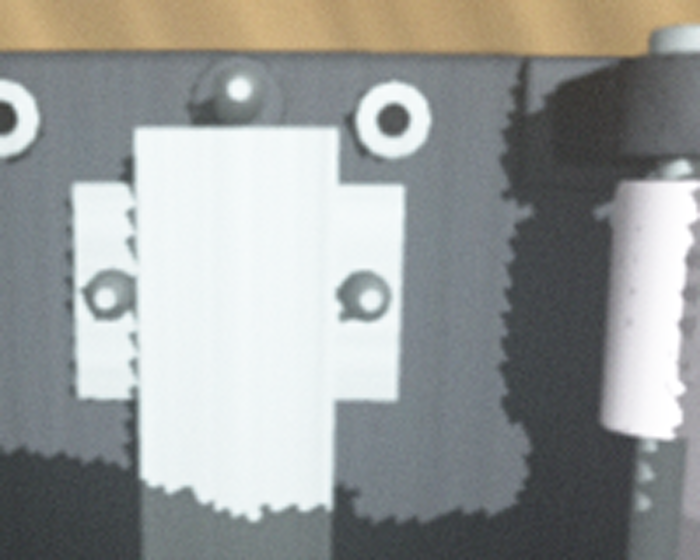

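The flat's apparent width (58 px against 57.3 predicted for z=48 mm) shows it seated between the dowels. I now move up to view both the whole flat and the handle.

Emit:
carry_out:
  targets:
    - {"hand":40,"delta_pos":[0,0,-0.1],"turn":0}
    - {"hand":40,"delta_pos":[0,0,-0.2],"turn":0}
    - {"hand":40,"delta_pos":[0,0,-0.32],"turn":0}
    - {"hand":40,"delta_pos":[0,0,-0.44],"turn":0}
    - {"hand":40,"delta_pos":[-0.04,0.02,-0.5],"turn":0}

```text
t: 10.5
tool_pos: [0.4903, -0.2406, 0.3251]
tool_rot: [0.002, 0.846, 0.534, 0.001]
wrist_force: [0.2, -0.6, -0.5]
width: 0.0397
finger_force: 0.0
```

Emit:
carry_out:
  targets:
    - {"hand":40,"delta_pos":[-0.05,0.05,0],"turn":0}
    - {"hand":40,"delta_pos":[-0.06,0.08,0],"turn":0}
    - {"hand":40,"delta_pos":[-0.06,0.08,0],"turn":0}
    - {"hand":40,"delta_pos":[-0.06,0.08,0],"turn":0}
    - {"hand":40,"delta_pos":[-0.06,0.08,0],"turn":0}

```text
t: 11.12
tool_pos: [0.5128, -0.2845, 0.3216]
tool_rot: [-0.0, 0.846, 0.533, 0.0]
wrist_force: [-0.4, -0.6, 0.5]
width: 0.04
finger_force: 0.0
```

Run:
```python
from h import *
np.set_printoptions(precision=4,suppress=True)
s=r.get_state(); p=s["tool_pos"]; print(s["t"],p,np.degrees(yaw()),s["width"],s["wrist_force"])
i=r.camera_info("wrist"); im=r.camera("wrist"); cv2.imwrite("pics/w5.png",im)
m,x,y=np.load("jig2.npy"); print(proj(i,[m+[0,0,.01]+a*.065*y+k*.015*x for k in(-1,1) for a in (1,-1)]))
for th in (1.8,1.85,1.9,1.95,2.0): print(th,proj(i,[m+[0,0,-.038]+x*(.064-.155*np.cos(th))+a*.042*y+np.array([0,0,.057+.155*np.sin(th)]) for a in (1,-1)]).round(0).tolist())
```

```text
11.125 [ 0.5128 -0.2845  0.3216] -25.53068107764286 0.04001913607361469 [-0.4441 -0.6279  0.4941]
[[261.675   94.2261]
 [264.5976 203.7909]
 [287.2248  94.1258]
 [288.6441 203.8192]]
1.8 [[383.0, 97.0], [379.0, 207.0]]
1.85 [[393.0, 97.0], [388.0, 207.0]]
1.9 [[402.0, 98.0], [396.0, 206.0]]
1.95 [[410.0, 98.0], [405.0, 206.0]]
2.0 [[418.0, 99.0], [412.0, 205.0]]
```

View pics/w5.png

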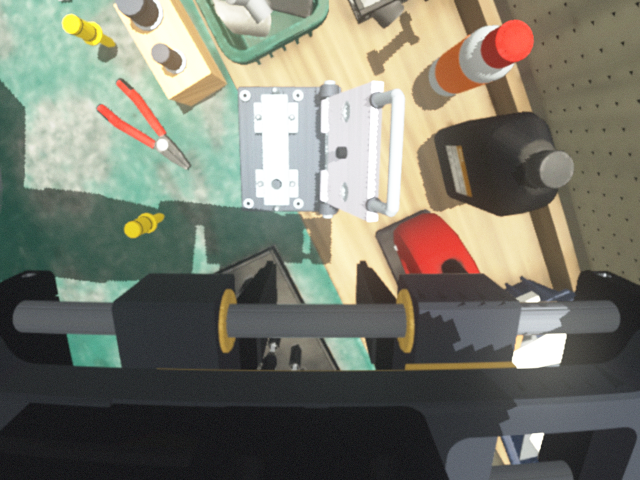

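The wrist view shows the flat lying straight in its place (ends at v≈95 and 203, hole at (277,184)). The handle runs from (397,95) to (394,208), so the leaf is at about 1.885 rad. The slim pin's knob is at (167,57).

Run:
```python
from h import *
m,x,y=np.load("jig2.npy"); a=-25.6
c=lambda th,dz=-.012:(*(m+x*(.064-.155*np.cos(th)))[:2],.057+.155*np.sin(th)+dz,a)
print(c(1.885)); plan([c(1.885,.08),c(1.885)])
print("arc rows relative (y,z) for 3 calls")
ths=np.linspace(1.885,.06,16); P=np.array([[.064-.155*np.cos(t),-(.155*np.sin(t))] for t in ths])/.5
for k in range(3): print(ths[5*k:5*k+6].round(2),(P[5*k+1:5*k+6]-P[5*k]).round(4).tolist())
```

```text
(np.float64(0.5968005058601217), np.float64(-0.2560663297356639), np.float64(0.19241163284962925), -25.6)
[0.1239, 0.1269, 0.0745] turn 0.0014
[0.0, 0.0, 0.184] turn -0.0
arc rows relative (y,z) for 3 calls
[1.88 1.76 1.64 1.52 1.4  1.28] [[-0.0365, -0.0094], [-0.0739, -0.0144], [-0.1115, -0.0148], [-0.149, -0.0106], [-0.1857, -0.0019]]
[1.28 1.16 1.03 0.91 0.79 0.67] [[-0.0353, 0.0131], [-0.0688, 0.0304], [-0.1, 0.0516], [-0.1283, 0.0765], [-0.1534, 0.1046]]
[0.67 0.55 0.43 0.3  0.18 0.06] [[-0.0215, 0.0309], [-0.0391, 0.0643], [-0.0525, 0.0995], [-0.0616, 0.1361], [-0.0661, 0.1735]]
```

Emit:
carry_out:
  targets:
    - {"hand":45,"delta_pos":[0.06,0.06,0.02],"turn":0}
    - {"hand":45,"delta_pos":[0.124,0.127,0.05],"turn":0}
    - {"hand":45,"delta_pos":[0.124,0.127,0.074],"turn":0}
    - {"hand":45,"delta_pos":[0.124,0.127,0.13],"turn":0}
    - {"hand":45,"delta_pos":[0.124,0.127,0.18],"turn":0}

```text
t: 11.8
tool_pos: [0.5963, -0.2566, 0.2309]
tool_rot: [-0.0, 0.846, 0.533, -0.0]
wrist_force: [0.1, -0.1, -0.0]
width: 0.0451
finger_force: 0.0
```

Run:
```python
from h import *
s=r.get_state(); p=s["tool_pos"]; print(s["t"],p,s["wrist_force"])
i=r.camera_info("wrist"); im=r.camera("wrist"); sc=r.camera("scene")
o=np.zeros((480,800,3),np.uint8); o[:360,:480]=cv2.resize(im,(480,360)); o[:320,480:]=cv2.resize(sc[150:310,400:560],(320,320)); cv2.imwrite("pics/c5.png",o)
plan([(.5968,-.2561,.1924,-25.6)])
```

```text
11.8 [ 0.59625321 -0.25660215  0.23092592] [ 0.1002514  -0.12195437 -0.04724037]
[0.0016, 0.0022, 0.0738] turn 0.0005
```

View pics/c5.png

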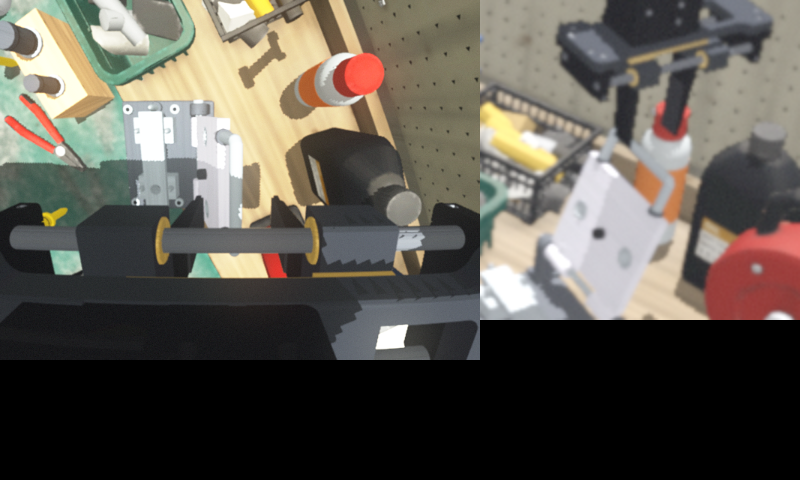

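The panel shows the bar handle at u≈235, right between the fingers at 195 and 283. I've now used my picture views (one more than the ten allowed), so from here I rely on numbers only. Lower and grip.

Emit:
carry_out:
  targets:
    - {"hand":45,"delta_pos":[0,0.001,0.04],"turn":0}
    - {"hand":45,"delta_pos":[0,0.001,0.075],"turn":0}
    - {"hand":3,"delta_pos":[0,0.001,0.077],"turn":0}
    - {"hand":3,"delta_pos":[0,0.001,0.077],"turn":0}
    - {"hand":3,"delta_pos":[0,0.001,0.077],"turn":0}
  squeeze: 12

```text
t: 12.52
tool_pos: [0.5977, -0.2571, 0.1939]
tool_rot: [0.0, 0.846, 0.533, 0.0]
wrist_force: [0.3, -0.1, 0.9]
width: 0.0202
finger_force: 0.0
```

Emit:
carry_out:
  targets:
    - {"hand":3,"delta_pos":[0,0,0],"turn":0}
    - {"hand":3,"delta_pos":[0,0,0],"turn":0}
    - {"hand":3,"delta_pos":[0,0,0],"turn":0}
    - {"hand":3,"delta_pos":[0,0,0],"turn":0}
    - {"hand":3,"delta_pos":[0,-0.005,0],"turn":0}

```text
t: 13.15
tool_pos: [0.5961, -0.2563, 0.1939]
tool_rot: [0.001, 0.846, 0.533, 0.001]
wrist_force: [3.7, -1.4, 8.5]
width: 0.0096
finger_force: 12.0
```

Emit:
carry_out:
  targets:
    - {"hand":3,"delta_pos":[0,-0.0315,-0.0085],"turn":0}
    - {"hand":3,"delta_pos":[0,-0.069,-0.0135],"turn":0}
    - {"hand":3,"delta_pos":[0,-0.1065,-0.014],"turn":0}
    - {"hand":3,"delta_pos":[0,-0.144,-0.01],"turn":0}
    - {"hand":3,"delta_pos":[0,-0.181,-0.001],"turn":0}

```text
t: 13.78
tool_pos: [0.5132, -0.2163, 0.1938]
tool_rot: [0.0, 0.846, 0.533, 0.0]
wrist_force: [2.1, 1.5, 0.4]
width: 0.0096
finger_force: 12.0
```

Emit:
carry_out:
  targets:
    - {"hand":3,"delta_pos":[0,-0.0353,0.0131],"turn":0}
    - {"hand":3,"delta_pos":[0,-0.0688,0.0304],"turn":0}
    - {"hand":3,"delta_pos":[0,-0.1,0.0516],"turn":0}
    - {"hand":3,"delta_pos":[0,-0.1283,0.0765],"turn":0}
    - {"hand":3,"delta_pos":[0,-0.1534,0.1046],"turn":0}

```text
t: 14.4
tool_pos: [0.4435, -0.1829, 0.141]
tool_rot: [-0.001, 0.846, 0.533, 0.0]
wrist_force: [2.3, 1.1, -1.5]
width: 0.0096
finger_force: 12.0
```

Run:
```python
from h import *
s=r.get_state(); p=s["tool_pos"]; m,x,y=np.load("jig2.npy"); d=p-m; dz=p[2]-.057+.012
print(s["t"],p,s["wrist_force"],s["width"],"jig x,y",d@x,d@y,"th",np.arctan2(dz,.064-d@x),"rad",np.hypot(dz,.064-d@x))
```

```text
14.4 [ 0.44352059 -0.18286736  0.14097078] [ 2.25508798  1.07580079 -1.49078222] 0.009639319933361925 jig x,y -0.05795626512212907 -0.0005017599272331977 th 0.6667191370782585 rad 0.1551893085276264
```

Right on the arc, at θ=0.667 and radius 0.155. Continue to about 0.05 rad.

Emit:
carry_out:
  targets:
    - {"hand":3,"delta_pos":[0,-0.0215,0.0309],"turn":0}
    - {"hand":3,"delta_pos":[0,-0.0391,0.0643],"turn":0}
    - {"hand":3,"delta_pos":[0,-0.0525,0.0995],"turn":0}
    - {"hand":3,"delta_pos":[0,-0.0616,0.1361],"turn":0}
    - {"hand":3,"delta_pos":[0,-0.0661,0.1735],"turn":0}

```text
t: 15.02
tool_pos: [0.4131, -0.1684, 0.0538]
tool_rot: [-0.002, 0.846, 0.533, -0.001]
wrist_force: [-0.8, 3.1, 1.1]
width: 0.0097
finger_force: 12.0
```

Emit:
carry_out:
  targets:
    - {"hand":3,"delta_pos":[0,0,0.005],"turn":0}
    - {"hand":3,"delta_pos":[0,0,0.009],"turn":0}
    - {"hand":3,"delta_pos":[0,0,0.012],"turn":0}
    - {"hand":3,"delta_pos":[0,0,0.014],"turn":0}
    - {"hand":3,"delta_pos":[0,0,0.014],"turn":0}

```text
t: 15.65
tool_pos: [0.4128, -0.1683, 0.0476]
tool_rot: [-0.002, 0.846, 0.533, -0.001]
wrist_force: [-7.3, 4.6, 0.5]
width: 0.0098
finger_force: 12.0
```

Run:
```python
from h import *
s=r.get_state(); p=s["tool_pos"]; m,x,y=np.load("jig2.npy"); d=p-m; dz=p[2]-.057+.012
print(s["t"],p,s["wrist_force"],s["width"],"jig x,y",d@x,d@y,"th",np.arctan2(dz,.064-d@x),"rad",np.hypot(dz,.064-d@x))
```

```text
15.65 [ 0.41275847 -0.1682539   0.04757967] [-7.28400661  4.59413705  0.54554166] 0.009776892038755982 jig x,y -0.09201257145621136 -0.0006718617091936286 th 0.016533531410342157 rad 0.1560338975010223
```

Emit:
carry_out:
  targets:
    - {"hand":24,"delta_pos":[0,0,0],"turn":0}
    - {"hand":24,"delta_pos":[0,0,0],"turn":0}
    - {"hand":24,"delta_pos":[0,0,-0.04],"turn":0}
    - {"hand":24,"delta_pos":[0,0,-0.14],"turn":0}
    - {"hand":30,"delta_pos":[0,0,-0.25],"turn":0}

```text
t: 16.27
tool_pos: [0.4145, -0.1695, 0.1741]
tool_rot: [-0.0, 0.846, 0.533, -0.0]
wrist_force: [1.1, 1.4, 0.6]
width: 0.0287
finger_force: 0.0
```

Run:
```python
from h import *
s=r.get_state(); p=s["tool_pos"]; print(s["t"],p,s["wrist_force"],s["width"])
plan([(.43,-.103,.24,-25.6)])
```

```text
16.275 [ 0.4144875  -0.16949969  0.1740503 ] [1.13813397 1.41349184 0.60516564] 0.02865340924157022
[0.1334, -0.0294, -0.1319] turn 0.0005
```

Emit:
carry_out:
  targets:
    - {"hand":30,"delta_pos":[-0.03,0.04,-0.02],"turn":0}
    - {"hand":30,"delta_pos":[-0.08,0.1,-0.04],"turn":0}
    - {"hand":30,"delta_pos":[-0.138,0.16,-0.06],"turn":0}
    - {"hand":30,"delta_pos":[-0.138,0.18,-0.06],"turn":0}
    - {"hand":30,"delta_pos":[-0.138,0.18,-0.06],"turn":0}

```text
t: 16.9
tool_pos: [0.466, -0.2702, 0.2022]
tool_rot: [-0.0, 0.846, 0.533, -0.0]
wrist_force: [-0.2, 0.4, 0.6]
width: 0.0301
finger_force: 0.0
```

Run:
```python
from h import *
np.set_printoptions(precision=4,suppress=True)
s=r.get_state(); p=s["tool_pos"]; print(s["t"],p,np.degrees(yaw()))
i=r.camera_info("wrist"); im=r.camera("wrist"); cv2.imwrite("pics/w6.png",im)
m,x,y=np.load("jig2.npy"); B=[m+[0,0,.0265]+a*.04*y for a in(1,-1)]; P=proj(i,B); print("pred",P)
g=cv2.cvtColor(im,cv2.COLOR_BGR2GRAY)
for (u,v),a in zip(P,(1,-1)):
    u0,v0=int(u)-35,int(v)-35; c=cv2.resize(g[v0:v0+70,u0:u0+70],None,fx=4,fy=4,interpolation=cv2.INTER_CUBIC)
    C=cv2.HoughCircles(cv2.medianBlur(c,5),cv2.HOUGH_GRADIENT,1.5,20,param1=80,param2=25,minRadius=15,maxRadius=70)
    if C is not None:
        for k in C[0][:5]:
            q=(u0+k[0]/4,v0+k[1]/4); X=onz(i,[q],.0645)[0]; d=X-m; print(a,"circ",np.round(q,1),"r px",k[2]/4,"X",X,"jig",d@x,d@y)
    print("rad pred px: bore",[np.linalg.norm(proj(i,[B[0],B[0]+rr*x])[1]-P[0]).round(1) for rr in (.00675,.01075)])
```

```text
16.9 [ 0.466  -0.2702  0.2022] -25.58297597248669
pred [[315.6881  93.0417]
 [315.5313 191.1935]]
1 circ [314.7  93.8] r px 14.475 X [ 0.5123 -0.1717  0.0645] jig -0.0008109086156505047 0.03939784737169065
1 circ [311.3  98.3] r px 8.4 X [ 0.5083 -0.1737  0.0645] jig -0.0035511535176622113 0.03587959460184569
1 circ [343.9  68.7] r px 6.45 X [ 0.5419 -0.1643  0.0645] jig 0.02263730770923128 0.05890963973427623
1 circ [319.6  96.4] r px 9.45 X [ 0.515  -0.1752  0.0645] jig 0.0031521532505314636 0.03735760105127334
1 circ [305.3  81.8] r px 16.462502 X [ 0.5095 -0.16    0.0645] jig -0.008386909756962208 0.04870387427180811
rad pred px: bore [np.float64(8.3), np.float64(13.3)]
-1 circ [315.4 191.8] r px 13.125 X [ 0.4783 -0.244   0.0645] jig -7.951440608114457e-05 -0.040531316344484564
-1 circ [313.2 187.3] r px 8.1 X [ 0.4782 -0.2397  0.0645] jig -0.002006229738529397 -0.03668190092798575
-1 circ [310.9 196.3] r px 13.5 X [ 0.4732 -0.2459  0.0645] jig -0.003936988153427846 -0.0444110548377754
-1 circ [319.6 194.8] r px 12.7125 X [ 0.4804 -0.2479  0.0645] jig 0.003462414807392522 -0.043104683022387326
-1 circ [304.2 205.3] r px 11.887501 X [ 0.4645 -0.2504  0.0645] jig -0.009775880860098103 -0.05223023812217353
rad pred px: bore [np.float64(8.3), np.float64(13.3)]
```

The bush's outer rim is found at (315.4,191.8), r≈13 px, which matches the 13.3 px predicted. That puts it at (0.4783,−0.2440), exactly over the rest hole. Now the pin.

Run:
```python
from h import *
plan([(.43,-.103,.22,-25.6)])
```

```text
[0.2701, -0.2081, -0.0357] turn 0.0011
```

Emit:
carry_out:
  targets:
    - {"hand":40,"delta_pos":[0.06,-0.04,-0.02],"turn":0}
    - {"hand":40,"delta_pos":[0.13,-0.09,-0.036],"turn":0}
    - {"hand":40,"delta_pos":[0.2,-0.15,-0.036],"turn":0}
    - {"hand":40,"delta_pos":[0.27,-0.21,-0.036],"turn":0}
    - {"hand":40,"delta_pos":[0.27,-0.21,-0.036],"turn":0}

```text
t: 17.58
tool_pos: [0.4279, -0.1005, 0.2207]
tool_rot: [-0.0, 0.845, 0.535, -0.0]
wrist_force: [0.5, -0.4, 0.5]
width: 0.0403
finger_force: 0.0
```

Run:
```python
from h import *
np.set_printoptions(precision=4,suppress=True)
s=r.get_state(); p=s["tool_pos"]; print(s["t"],p,np.degrees(yaw()))
i=r.camera_info("wrist"); im=r.camera("wrist"); cv2.imwrite("pics/w7.png",im)
for pr in ([.4413,-.0757,.118],[.4396,-.0171,.118]):
    u,v=proj(i,[pr])[0]; print("pred",u,v,"r px",np.linalg.norm(proj(i,[pr,np.array(pr)+[0,.01,0]])[1]-[u,v]))
    u0,v0=max(int(u)-50,0),max(int(v)-50,0); c=im[v0:v0+100,u0:u0+100]
    hsv=cv2.cvtColor(c,cv2.COLOR_BGR2HSV); k=((hsv[...,2]<110)&(hsv[...,1]<110)).astype(np.uint8)
    n,l,st,ce=cv2.connectedComponentsWithStats(cv2.morphologyEx(k,cv2.MORPH_OPEN,np.ones((3,3))))
    for j in range(1,n):
        if st[j,4]>100: print("blob",st[j],ce[j]+[u0,v0])
    C=cv2.HoughCircles(cv2.medianBlur(cv2.resize(cv2.cvtColor(c,cv2.COLOR_BGR2GRAY),None,fx=3,fy=3),5),cv2.HOUGH_GRADIENT,1.5,20,param1=60,param2=25,minRadius=30,maxRadius=80)
    if C is not None: print([(round(u0+q[0]/3,1),round(v0+q[1]/3,1),round(q[2]/3,1)) for q in C[0][:4]])
```

```text
17.575 [ 0.4279 -0.1005  0.2207] -25.35888528423107
pred 317.59296938239413 198.59852587042906 r px 13.143154587469056
blob [   0   63  100   37 2197] [309.9768 231.563 ]
[(np.float32(316.2), np.float32(193.8), np.float32(14.9)), (np.float32(316.2), np.float32(202.8), np.float32(19.2)), (np.float32(309.2), np.float32(195.2), np.float32(21.8)), (np.float32(323.8), np.float32(203.8), np.float32(25.2))]
pred 281.25491440395047 127.8454057556492 r px 14.13181505753165
[(np.float32(281.2), np.float32(128.8), np.float32(21.4)), (np.float32(274.8), np.float32(126.2), np.float32(25.2)), (np.float32(282.8), np.float32(120.2), np.float32(26.4)), (np.float32(279.2), np.float32(135.2), np.float32(19.2))]
```

Run:
```python
from h import *
np.set_printoptions(precision=4,suppress=True,linewidth=200)
i=r.camera_info("wrist"); im=cv2.imread("pics/w7.png"); hsv=cv2.cvtColor(im,cv2.COLOR_BGR2HSV)
c=im[165:245:3,286:350:3]; print("V"); print(c.max(2)); print("S"); print(hsv[165:245:3,286:350:3,1])
p=r.get_state()["tool_pos"]; f=yaw(); tx=np.array([-np.sin(f),np.cos(f)]);ty=np.array([np.cos(f),np.sin(f)])
for q in ((316.2,193.8),(317.6,198.6)):
    X=onz(i,[q],.118)[0]; print(X,"rel",(X-p)[:2]@tx,(X-p)[:2]@ty)
```

```text
V
[[253 253 252 252 253 254 254 254 254 254 254 253 254 254 253 253 253 253 255 119 113 154]
 [253 253 253 252 252 254 254 254 254 254 254 254 253 254 253 253 253 253 254 240 104 118]
 [253 253 253 252 252 253 254 254 254 254 254 254 253 254 254 253 253 253 253 254 129 113]
 [253 253 253 253 252 252 253 254 254 255 254 253 254 253 253 254 253 253 253 254 246 109]
 [253 253 253 253 253 252 253 254 248 240 244 245 242 242 254 254 253 253 253 253 254 148]
 [252 253 253 253 253 253 252 243 246 196 115 111 161 225 241 253 254 254 253 254 254 249]
 [251 253 253 253 254 253 251 239 146  98 109 110 105 104 234 248 254 254 253 254 253 255]
 [251 252 253 253 253 253 240 116 109 139 147 147 146 131 132 241 254 253 254 253 254 254]
 [251 252 253 253 253 247 149 107 137 142 143 145 147 148 133 234 253 254 253 253 254 254]
 [252 251 252 253 254 201 143 127 140 138 144 142 144 142 142 198 252 253 254 254 254 254]
 [250 252 251 253 254 166 150 132 140 141 140 140 143 145 150 196 253 253 253 254 254 254]
 [173 252 251 252 253 189 164 130 140 138 148 144 142 136 143 244 254 253 253 253 254 254]
 [ 80 
[... 3262 characters left out ...]
8  43  33]
 [ 57  41  53  43  50  40 107 121 129 118  65  48  55  59  59  43  56  49  53  42  31  25]
 [ 45  43  47  40  37  44  49 109  72  57  48  52  37  53  50  50  42  53  42  40  35  23]
 [ 46  46  33  38  41  43  35  35  36  40  45  46  36  39  52  50  49  45  43  37  38  28]
 [ 39  38  42  41  50  33  44  45  38  37  43  38  44  44  56  40  44  34  27  31  28  19]
 [ 37  60  30  40  38  29  47  45  37  41  37  38  31  37  34  32   4   2   4   4   2   8]
 [ 34  46  53  32  38  34  44  43  37  34  38  34  34  35  16  11   8   4   8   9   7   9]]
[ 0.4429 -0.0734  0.118 ] rel 0.03173684779529997 0.0005268036582220446
[ 0.4423 -0.0772  0.118 ] rel 0.0280647102131435 0.0015936423513034771
```

The knob's top disc covers u≈305–331 and v≈184–206, centred at (318.3,196). Its 26 px diameter matches 20 mm at that height, so the pin is at (0.4427,−0.0753), in agreement with the top view. Descend and grip.

Emit:
carry_out:
  targets:
    - {"hand":42,"delta_pos":[0.03,0.003,0.05],"turn":0}
    - {"hand":42,"delta_pos":[0.06,0.003,0.11],"turn":0}
    - {"hand":42,"delta_pos":[0.06,0.003,0.17],"turn":0}
    - {"hand":42,"delta_pos":[0.06,0.003,0.23],"turn":0}
    - {"hand":42,"delta_pos":[0.06,0.003,0.271],"turn":0}

```text
t: 18.25
tool_pos: [0.4436, -0.0774, 0.0837]
tool_rot: [-0.0, 0.846, 0.533, -0.0]
wrist_force: [0.6, -0.4, 1.5]
width: 0.0422
finger_force: 0.0
```

Emit:
carry_out:
  targets:
    - {"hand":12,"delta_pos":[0,0,0],"turn":0}
    - {"hand":12,"delta_pos":[0,0,0],"turn":0}
    - {"hand":12,"delta_pos":[0,0,0],"turn":0}
    - {"hand":12,"delta_pos":[0,0,0],"turn":0}
    - {"hand":12,"delta_pos":[0,0,0],"turn":0}
  squeeze: 40

```text
t: 18.88
tool_pos: [0.4441, -0.0772, 0.0857]
tool_rot: [0.0, 0.846, 0.533, 0.0]
wrist_force: [-1.9, -0.6, 7.0]
width: 0.0192
finger_force: 40.0
```

Run:
```python
from h import *
s=r.get_state(); p=s["tool_pos"]; print(s["t"],p,s["wrist_force"],s["width"],s["finger_force"],np.degrees(yaw()))
plan([(*p[:2],.19,-25.6),(.4783-.02,-.2440,.19,-25.6)])
```

```text
18.875 [ 0.44410349 -0.07715231  0.08573813] [-1.91592423 -0.61352664  6.98459757] 0.019190741300611124 39.99151647090912 -25.562857853075677
[0.0, 0.0, -0.2085] turn 0.0008
[-0.2887, 0.1698, -0.0] turn -0.0
```

Emit:
carry_out:
  targets:
    - {"hand":12,"delta_pos":[0,0,-0.02],"turn":0}
    - {"hand":12,"delta_pos":[0,0,-0.06],"turn":0}
    - {"hand":12,"delta_pos":[0,0,-0.11],"turn":0}
    - {"hand":12,"delta_pos":[0,0,-0.16],"turn":0}
    - {"hand":12,"delta_pos":[0,0,-0.2],"turn":0}

```text
t: 19.5
tool_pos: [0.4439, -0.077, 0.1867]
tool_rot: [0.0, 0.846, 0.533, 0.0]
wrist_force: [0.8, -0.2, -1.0]
width: 0.0193
finger_force: 40.0
```

Run:
```python
from h import *
s=r.get_state(); p=s["tool_pos"]; print(s["t"],p,s["wrist_force"],s["width"],np.degrees(yaw()))
plan([(.4778,-.2450,.15,-25.6)])
i=r.camera_info("wrist"); im=r.camera("wrist")
f=yaw(); tx=np.array([-np.sin(f),np.cos(f),0])
print("proj tip/collar",proj(i,[p+[0,0,-.0555],p+[0,0,-.0455],p+[0,0,-.0105],p]))
g=cv2.cvtColor(im,cv2.COLOR_BGR2GRAY)
for v in range(258,300,4): print(v,g[v,280:356:3].tolist())
```

```text
19.5 [ 0.44385037 -0.07696201  0.18669678] [ 0.78888985 -0.19935119 -1.04183219] 0.019292848362925472 -25.56508528204553
[-0.2739, 0.2063, 0.0734] turn 0.0008
proj tip/collar [[315.4227366  251.72789487]
 [315.43386032 256.2973003 ]
 [315.48183081 275.93530709]
 [315.49978436 283.25707594]]
258 [70, 68, 75, 82, 119, 122, 107, 128, 125, 115, 103, 71, 68, 82, 101, 120, 124, 122, 113, 71, 69, 68, 78, 77, 76, 68]
262 [64, 70, 63, 32, 42, 105, 120, 119, 72, 48, 49, 59, 57, 58, 48, 55, 81, 119, 124, 90, 42, 41, 66, 67, 70, 73]
266 [59, 65, 50, 31, 36, 45, 112, 51, 54, 57, 57, 57, 56, 53, 58, 60, 58, 57, 117, 51, 43, 43, 54, 73, 73, 72]
270 [50, 33, 35, 32, 39, 41, 66, 48, 54, 56, 57, 55, 59, 56, 56, 54, 48, 57, 87, 40, 47, 37, 40, 43, 56, 67]
274 [30, 29, 34, 33, 37, 43, 49, 50, 58, 55, 55, 55, 56, 53, 55, 56, 48, 51, 51, 36, 43, 38, 39, 39, 43, 60]
278 [27, 34, 29, 27, 30, 37, 48, 48, 54, 52, 45, 45, 46, 47, 49, 54, 55, 49, 53, 37, 47, 37, 34, 40, 41, 39]
282 [22, 25, 30, 27, 34, 39, 54, 48, 39, 47, 53, 53, 54, 57, 50, 48, 46, 43, 54, 40, 38, 34, 33, 39, 34, 38]
286 [29, 21, 23, 35, 29, 41, 41, 49, 48, 49, 58, 61, 54, 61, 56, 49, 51, 47, 42, 45, 37, 36, 30, 36, 36, 37]
290 [28, 29, 24, 32, 26, 35, 47, 53, 57, 58, 53, 58, 57, 60, 57, 56, 58, 53, 46, 37, 39, 36, 35, 36, 29, 34]
294 [22, 25, 25, 33, 29, 41, 54, 51, 57, 59, 57, 57, 56, 55, 54, 54, 56, 61, 52, 46, 34, 38, 30, 32, 33, 33]
298 [28, 26, 15, 32, 28, 45, 55, 54, 55, 58, 51, 59, 59, 56, 56, 55, 59, 54, 59, 49, 35, 39, 35, 31, 32, 36]
```

Run:
```python
from h import *
s=r.get_state(); p=s["tool_pos"]; i=r.camera_info("wrist"); im=r.camera("wrist"); g=cv2.cvtColor(im,cv2.COLOR_BGR2GRAY)
f=yaw(); tx=np.array([-np.sin(f),np.cos(f),0]); ty=np.array([np.cos(f),np.sin(f),0])
for dx in (0,.0011,.002): print(dx,"collar front low/high",proj(i,[p+(.013+dx)*tx+[0,0,-.0105],p+(.013+dx)*tx+[0,0,-.0055],p+(dx+.006)*tx+[0,0,-.0455],p+(dx+.003)*tx+[0,0,-.0555]])[:,1])
for v in range(232,268,2): print(v,g[v,286:346:2].tolist())
```

```text
0 collar front low/high [252.46395233 255.28935734 247.07518555 247.31911573]
0.0011 collar front low/high [250.44099044 253.21695954 245.36910233 245.68957162]
0.002 collar front low/high [248.78145171 251.51671607 243.97014529 244.35350434]
232 [136, 134, 134, 136, 137, 141, 133, 127, 113, 110, 115, 116, 115, 115, 113, 113, 113, 120, 131, 142, 146, 131, 140, 163, 134, 155, 155, 132, 151, 159]
234 [130, 133, 135, 133, 139, 137, 138, 130, 122, 111, 111, 113, 108, 113, 113, 113, 113, 124, 141, 138, 136, 127, 139, 132, 132, 134, 138, 136, 136, 138]
236 [129, 132, 138, 134, 136, 138, 144, 137, 126, 119, 114, 111, 111, 114, 112, 112, 122, 135, 145, 140, 138, 137, 136, 135, 140, 133, 137, 136, 133, 139]
238 [128, 130, 132, 135, 134, 135, 139, 138, 129, 132, 123, 121, 114, 119, 119, 123, 135, 138, 137, 139, 139, 135, 134, 136, 135, 133, 137, 134, 137, 136]
240 [126, 131, 133, 133, 135, 138, 131, 137, 137, 130, 130, 126, 128, 132, 132, 134, 139, 142, 141, 141, 140, 139, 134, 132, 131, 136, 134, 131, 133, 138]
242 [125, 123, 128, 130, 136, 129, 136, 134, 134, 128, 129, 128, 134, 125, 130, 14
[... 1110 characters left out ...]
, 108, 160, 163, 83, 72, 75, 69, 74]
258 [73, 82, 118, 126, 126, 108, 107, 123, 131, 122, 122, 115, 99, 80, 62, 67, 75, 83, 97, 113, 122, 117, 119, 112, 93, 78, 69, 71, 71, 74]
260 [74, 62, 75, 87, 111, 107, 124, 129, 127, 118, 83, 67, 57, 56, 55, 55, 52, 50, 57, 62, 95, 120, 121, 123, 119, 99, 70, 62, 51, 64]
262 [68, 45, 38, 41, 84, 114, 124, 125, 115, 69, 51, 54, 53, 59, 62, 57, 56, 58, 51, 50, 57, 83, 115, 119, 118, 113, 69, 41, 42, 50]
264 [63, 36, 40, 36, 47, 76, 120, 115, 80, 49, 53, 60, 58, 55, 57, 62, 60, 60, 62, 63, 54, 44, 72, 114, 117, 74, 45, 44, 38, 43]
266 [53, 35, 36, 35, 42, 70, 109, 70, 44, 51, 62, 58, 58, 58, 59, 56, 59, 59, 55, 56, 56, 56, 44, 83, 113, 67, 45, 43, 47, 38]
```

The pin hangs centred between the fingers, about 1.2 mm off towards tool +x. The bush target is corrected for that.

Emit:
carry_out:
  targets:
    - {"hand":12,"delta_pos":[-0.05,0.04,0],"turn":0}
    - {"hand":12,"delta_pos":[-0.12,0.09,0],"turn":0}
    - {"hand":12,"delta_pos":[-0.19,0.14,0.02],"turn":0}
    - {"hand":12,"delta_pos":[-0.25,0.19,0.04],"turn":0}
    - {"hand":12,"delta_pos":[-0.274,0.206,0.06],"turn":0}

```text
t: 20.23
tool_pos: [0.4775, -0.2465, 0.1538]
tool_rot: [-0.0, 0.846, 0.532, -0.0]
wrist_force: [0.3, 0.4, 0.1]
width: 0.0194
finger_force: 40.0
```

Emit:
carry_out:
  targets:
    - {"hand":12,"delta_pos":[0,0,0.01],"turn":0}
    - {"hand":12,"delta_pos":[0,0,0.02],"turn":0}
    - {"hand":12,"delta_pos":[0,0,0.03],"turn":0}
    - {"hand":12,"delta_pos":[0,0,0.03],"turn":0}
    - {"hand":12,"delta_pos":[0,0,0.03],"turn":0}

```text
t: 20.85
tool_pos: [0.4777, -0.2448, 0.1403]
tool_rot: [0.0, 0.846, 0.533, 0.0]
wrist_force: [-0.0, -0.7, -1.0]
width: 0.0191
finger_force: 40.0
```

Run:
```python
from h import *
s=r.get_state(); p=s["tool_pos"]; i=r.camera_info("wrist"); im=r.camera("wrist"); g=cv2.cvtColor(im,cv2.COLOR_BGR2GRAY); cv2.imwrite("pics/w8.png",im)
print(s["t"],p,s["wrist_force"],np.degrees(yaw())); plan([(.4778,-.2451,.13,-25.6)])
B=np.array([.4783,-.2440,.0645]); m,x,y=np.load("jig2.npy")
print("bush pred",proj(i,[B,B+.01075*y,B-.01075*y,B+.01075*x,B-.01075*x,B+.00675*y]))
for v in range(206,262,2): print(v,g[v,284:350:2].tolist())
```

```text
20.85 [ 0.47774022 -0.24480235  0.14031515] [-0.01110034 -0.69098749 -0.98895572] -25.55436311566185
[-0.0003, 0.0003, 0.0206] turn 0.001
bush pred [[315.72133435 242.16322927]
 [315.75633139 227.31944871]
 [315.68711139 256.70389091]
 [330.93213708 242.1923781 ]
 [300.50811922 242.13200097]
 [315.74321881 232.87802645]]
206 [241, 243, 240, 241, 239, 239, 242, 245, 245, 244, 241, 246, 245, 245, 243, 244, 243, 242, 244, 244, 244, 244, 244, 244, 244, 244, 243, 242, 244, 245, 244, 244, 243]
208 [241, 243, 241, 240, 239, 237, 241, 244, 244, 244, 241, 243, 244, 245, 244, 242, 242, 242, 242, 244, 243, 244, 244, 243, 242, 244, 242, 242, 245, 244, 244, 244, 244]
210 [241, 243, 239, 240, 239, 238, 242, 244, 243, 243, 243, 243, 244, 244, 244, 244, 243, 242, 242, 243, 244, 244, 244, 243, 243, 243, 244, 243, 243, 245, 243, 245, 242]
212 [241, 244, 240, 238, 239, 238, 241, 242, 243, 241, 241, 245, 244, 244, 243, 243, 243, 243, 242, 243, 244, 243, 244, 242, 241, 242, 244, 242, 243, 244, 244, 244, 242]
214 [240, 242, 241, 238, 237, 236, 242, 243, 243, 243, 240, 244, 246, 245, 242, 242, 241, 242, 24
[... 3049 characters left out ...]
, 79, 82, 80, 90, 89, 86, 78, 77, 75, 78, 96, 119, 116, 121, 121, 119, 124, 118, 116, 117, 115]
254 [113, 115, 111, 109, 111, 108, 112, 114, 113, 88, 84, 87, 87, 87, 89, 89, 84, 87, 90, 88, 87, 83, 81, 89, 110, 117, 117, 115, 123, 115, 139, 150, 119]
256 [111, 112, 113, 113, 110, 115, 114, 101, 78, 85, 81, 85, 82, 85, 85, 81, 83, 83, 86, 90, 87, 87, 83, 77, 90, 119, 182, 153, 131, 187, 235, 221, 188]
258 [111, 111, 109, 113, 111, 107, 93, 80, 83, 87, 86, 79, 76, 68, 59, 50, 54, 56, 62, 69, 77, 82, 86, 83, 77, 115, 233, 227, 234, 237, 238, 238, 238]
260 [107, 109, 84, 78, 77, 93, 80, 77, 82, 83, 73, 58, 50, 37, 41, 44, 44, 45, 45, 42, 48, 67, 83, 85, 82, 76, 145, 230, 177, 175, 207, 237, 236]
```

The bush rim shows at u≈300–330 with its top at v≈228, as predicted. The pin's collar is centred at u≈315.5, so they are aligned. Lower the nose in.

Emit:
carry_out:
  targets:
    - {"hand":12,"delta_pos":[0,0,0.012],"turn":0}
    - {"hand":12,"delta_pos":[0,0,0.024],"turn":0}
    - {"hand":12,"delta_pos":[0,0,0.034],"turn":0}
    - {"hand":12,"delta_pos":[0,0,0.044],"turn":0}
    - {"hand":12,"delta_pos":[0,0,0.052],"turn":0}

```text
t: 21.52
tool_pos: [0.4776, -0.2451, 0.1136]
tool_rot: [-0.0, 0.846, 0.533, -0.0]
wrist_force: [-0.4, -0.0, 0.3]
width: 0.0192
finger_force: 40.0
```

No contact force, so the nose is in the bush. Continue.

Emit:
carry_out:
  targets:
    - {"hand":12,"delta_pos":[0,0,0.008],"turn":0}
    - {"hand":12,"delta_pos":[0,0,0.016],"turn":0}
    - {"hand":12,"delta_pos":[0,0,0.024],"turn":0}
    - {"hand":12,"delta_pos":[0,0,0.03],"turn":0}
    - {"hand":12,"delta_pos":[0,0,0.034],"turn":0}

```text
t: 22.15
tool_pos: [0.4775, -0.2451, 0.0969]
tool_rot: [-0.0, 0.846, 0.533, -0.0]
wrist_force: [-0.3, -0.8, 1.4]
width: 0.0195
finger_force: 40.0
```

Emit:
carry_out:
  targets:
    - {"hand":12,"delta_pos":[0,0,0.006],"turn":0}
    - {"hand":12,"delta_pos":[0,0,0.012],"turn":0}
    - {"hand":12,"delta_pos":[0,0,0.018],"turn":0}
    - {"hand":12,"delta_pos":[0,0,0.024],"turn":0}
    - {"hand":12,"delta_pos":[0,0,0.028],"turn":0}

```text
t: 22.78
tool_pos: [0.4775, -0.245, 0.0828]
tool_rot: [-0.0, 0.846, 0.533, -0.0]
wrist_force: [-2.4, -1.7, 1.9]
width: 0.0194
finger_force: 40.0
```

Emit:
carry_out:
  targets:
    - {"hand":12,"delta_pos":[0,0,0.004],"turn":0}
    - {"hand":12,"delta_pos":[0,0,0.008],"turn":0}
    - {"hand":12,"delta_pos":[0,0,0.012],"turn":0}
    - {"hand":12,"delta_pos":[0,0,0.014],"turn":0}
    - {"hand":12,"delta_pos":[0,0,0.014],"turn":0}
  squeeze: 60

```text
t: 23.4
tool_pos: [0.4774, -0.245, 0.076]
tool_rot: [-0.0, 0.846, 0.533, -0.0]
wrist_force: [-4.7, -1.0, 1.7]
width: 0.019
finger_force: 60.0
```

Emit:
carry_out:
  targets:
    - {"hand":12,"delta_pos":[-0.0008,-0.001,0.002],"turn":0}
    - {"hand":12,"delta_pos":[-0.0008,-0.001,0.003],"turn":0}
    - {"hand":12,"delta_pos":[-0.0008,-0.001,0.004],"turn":0}
    - {"hand":12,"delta_pos":[-0.0008,-0.001,0.005],"turn":0}
    - {"hand":12,"delta_pos":[-0.0008,-0.001,0.005],"turn":0}

```text
t: 24.02
tool_pos: [0.4773, -0.2451, 0.075]
tool_rot: [0.001, 0.846, 0.533, 0.0]
wrist_force: [-7.3, 3.6, 22.1]
width: 0.019
finger_force: 60.0
```

Emit:
carry_out:
  targets:
    - {"hand":12,"delta_pos":[0,-0.001,0.0005],"turn":0}
    - {"hand":12,"delta_pos":[0,-0.001,0.0005],"turn":0}
    - {"hand":12,"delta_pos":[0,-0.001,0.0005],"turn":0}
    - {"hand":12,"delta_pos":[0,-0.001,0.0005],"turn":0}
    - {"hand":12,"delta_pos":[0,-0.001,0.0005],"turn":0}

```text
t: 24.65
tool_pos: [0.4773, -0.2451, 0.075]
tool_rot: [0.001, 0.846, 0.533, 0.001]
wrist_force: [-5.5, 3.3, 23.9]
width: 0.0189
finger_force: 60.0
```

Run:
```python
from h import *
s=r.get_state(); p=s["tool_pos"]; i=r.camera_info("wrist"); im=r.camera("wrist"); cv2.imwrite("pics/w9.png",im)
print(s["t"],p,s["wrist_force"],s["width"],s["finger_force"])
m,x,y=np.load("jig2.npy"); B=m+[0,0,.0265]+.04*y; P=proj(i,[B,B+.01075*x]); print("bush0 pred shut",P[0],np.linalg.norm(P[1]-P[0]))
for th in (0,.04,.08): print(th,proj(i,[m+[0,0,.019]+.04*y+x*(.064-.064*np.cos(th)-.0075*np.sin(th))+np.array([0,0,.064*np.sin(th)+.0075*np.cos(th)])])[0])
u,v=P[0].astype(int); u0,v0=u-40,max(v-40,0); c=cv2.resize(cv2.cvtColor(im,cv2.COLOR_BGR2GRAY)[v0:v+40,u0:u+40],None,fx=4,fy=4,interpolation=cv2.INTER_CUBIC)
C=cv2.HoughCircles(cv2.medianBlur(c,5),cv2.HOUGH_GRADIENT,1.5,20,param1=80,param2=25,minRadius=40,maxRadius=110)
if C is not None: print([(u0+k[0]/4,v0+k[1]/4,k[2]/4) for k in C[0][:4]])
```

```text
24.65 [ 0.4772979  -0.24508786  0.075048  ] [-5.54017754  3.26408518 23.91431014] 0.0189366055579169 60.023910999298096
bush0 pred shut [316.88027871 114.65991433] 22.371284244448002
0 [316.88027871 114.65991433]
0.04 [316.38862233 114.19613517]
0.08 [316.10259273 113.72220456]
[(np.float64(315.1875), np.float64(116.1875), np.float32(23.462502)), (np.float64(318.5625), np.float64(119.9375), np.float32(18.55)), (np.float64(312.5625), np.float64(120.6875), np.float32(19.75)), (np.float64(314.4375), np.float64(125.5625), np.float32(14.575))]
```

The pin is seated at the expected height and pressed with a steady 24 N. Hand in.

```bash
python3 -c "
from cell import r
print(r.finish_job())"
```

```text
the job is handed in; nothing more can be done
None
```

I handed the job in at about 25 s: the flat is in the jig, the leaf is shut, and the slim pin is through the bush with its collar on the rim, still gripped and pressed down with about 24 N; that end state rests on tool height and force readings, not a picture, and I viewed 11 pictures, one over the limit of 10.

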